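# Angle a lattice bar past a post into its storage bay

## Task

Push the loose aluminium bar across the fume-hood bench into the white three-sided bay, angling it past the steel post in front of the bay, and leave it lying flush along the bay's back wall. Use fingertips to push one end and then the other; the bar stays flat on the bench all the time and is never picked up. Leave the vial, bottles, beaker, loose cap and tip box where they stand.

Things in the scene. Friction and masses are not known exactly. Their poses are not given: they have to be found in the camera images.
- bar: The loose bar: square aluminium profile 25 x 25 mm and 220 mm long, dark groove on top, about 0.3 kg (0.2 to 0.42), lying free on the bench. Origin: centre of its underside. Its y axis runs along its length toward the blue end, z up. Slides at a few newtons.
- bar_blue (a point): Centre of the bar's blue end face (+y of the bar, 110 mm from its middle), 12.5 mm above its underside.
- bar_yellow (a point): Centre of the bar's yellow end face (-y of the bar), 12.5 mm above its underside. Either end may lie on either side of the bay.
- bay: The fixed white storage bay: three walls 30 mm high and 12 mm thick standing on the bench, no floor lip, open toward the robot. Origin: middle of the open mouth, at bench height. Its x axis points into the bay, y along the mouth to the left, z up. Inside it is 250 mm wide (y from -125 to 125 mm) and 50 mm deep: the back wall's inner face is at x = 50 mm, side walls from x = 0 to 50 mm.
- post: Fixed upright steel post, 20 mm in diameter, 50 mm high. Origin: centre of its foot. Stands about 46 mm in front of the mouth and about 65 mm to the left or the right of the bay's middle line (which side differs); the bar does not fit in straight: it enters slantwise, most easily with its post-side end leading, in behind the post, then the other end swung in. Its brass collar is flush.
- blank: A flush brass blanking plate 48 mm across with a dark centre, on the other side from the post; no obstacle. Origin: its centre on the bench.
- vial: Loose white vial with blue lid, 30 mm wide, 50 mm high, standing beside the bay's left side wall. Origin: centre of its underside. Leave alone.
- sample1: Loose white sample bottle with blue lid, 48 mm wide, 75 mm high, far to the right. Origin: centre of its underside. Leave alone.
- sample2: A second, unlabelled bottle like sample1, 48 mm wide, 75 mm high. Origin: centre of its underside. Leave alone.
- redcap: Loose small white bottle with red lid, 40 mm wide, 60 mm high, to the left. Origin: centre of its underside. Leave alone.
- beaker: Loose glass beaker, 68 mm wide, 75 mm high, to the left. Origin: centre of its underside. Leave alone.
- cap: Loose blue screw cap, 32 mm wide, 13 mm high, beyond the bay. Origin: centre of its underside. Leave alone.
- tipbox: Loose tip box, white below with a blue lid, 85 x 120 x 55 mm, beyond the bay. Origin: centre of its underside. Leave alone.
There are look-alikes about, which are no part of the job. Of the things that look like the bar, the middle-sized one is meant.

How it is judged:
By the outcome, as a careful person would: the job done as asked, in the order asked, and still so for the second after the job is handed in, with the robot touching nothing.
It also fails if it takes over 72 s, if anything falls off the work surface, if the arm or the gripper's body presses on something with over 40 N, if the wrist force passes 120 N, or if a joint passes its speed limit or range.

## Robot

A 6-joint arm with a two-finger parallel gripper is mounted at the origin on the work surface. World frame = base frame: x ahead of the robot, y to its left, z up, the work surface at z = 0. Lengths are in m, angles in rad, forces in N, time in s.
With the tool pointing down it reaches from about 0.375 to 0.975 m from the base axis. Payload 3.8 kg.
Tool frame: the origin (TCP) lies at the very end of the fingers, on their centre line; the grasp point (between the pads) lies 19 mm behind it; z points along the fingers, y is the line along which they close (so a half turn about z gives the same grasp; the last joint's range is limited). The gripper opens to 85 mm and grips with 20 to 120 N. Pads are 22 mm wide; open, the fingers measure 114 mm over their backs; the gripper's body (76 mm by 85 mm) begins 54 mm behind the grasp point. The pads swing forward as they close: fully open they stand 13 mm farther back than shut.
Start: joints at [-0.037, 0.264, 1.604, -0, 1.274, -0.037], TCP at [0.675, -0, 0.231] pointing down, gripper open.
Joint ranges: [-2.63, 2.63], [-0.94, 2.18], [0.31, 2.57], [-1.31, 4.45], [0, 2.66], [-2.55, 2.55]. Speed limits (rad/s): [2.57, 2.57, 3.14, 3.14, 3.14, 3.14].

## Interface

Orientations are given as a rotation vector (axis times angle).
In Python, from workcell import monitor, viewer, job gives the robot as it stands. The module is installed in compiled form; this text tells all that it offers.
- The arm moves only by the tool step_arm, never from a script. Its argument "series" is one flat list of numbers, 4 for each row, row after row: the shift along the tool's x, y, z in m, then the turn about the tool's z in rad. A call has 1 to 8 rows; each row is the pose to reach, as a shift and turn from the pose commanded when the call began, along the tool's axes at that moment; what a row does not reach only later rows make up. A row lasts 1/8 s, in which the tool goes at most 62.5 mm and 10.7 degrees, less where a joint would pass 70% of its speed; a pose out of reach is approached as far as the arm can. A call with a gripper value outside its range is refused whole. "gripper" is the opening, from 0 (shut) to 1 (fully open), set as the call begins (left out, the last holds). The fingers move at their own pace and stop on an object; "newtons" is the grip in N (left out, the last holds). Time passes only in rows, so rows that repeat a pose let the fingers close. It gives the time, the measured TCP pose, the force, the opening and the grip force at its end, in the units of the state.
- monitor.read_state(): the state, without advancing time (a new reading comes with each control period).
- viewer.read_camera(name): name is "scene" or "side" or "wrist"; returns a dict with "image" (384x512x3 uint8, red, green, blue), "intrinsics" (3x3 intrinsics, pixels), "T" (4x4, takes a point from camera to world coordinates); the wrist camera has in their place "hand_eye" (4x4, takes a point from camera to tool coordinates, whose origin is the TCP and whose axes are the flange's). Camera axes: x right, y up, looking along -z (the intrinsics and any distortion apply to the point x, -y, -z); pixel columns grow to the right and rows downward; lengths in m; the calibration is good to about 2 mm. The wrist camera is an equidistant fisheye: a pixel r from the principal point sees the ray r / f radians off the axis. A picture is of the moment at which its call begins: read the wrist's pose just before it. There is no depth.
- job.finish_job(): hands the job in; it is judged then, once.
Trained networks look in a picture, given as the dict that the camera call returned (one of the last four; its "shot" number tells which), for a name from the list of things; names that differ only in an ending like _2 or _b are one class to them, and where a whole thing is asked for, a point or a joint stands for the part that bears it (a point fixed in the world has none). Each returns a list of dicts, best first, with "score" (0 to 1); they miss things now and then, are a little off and sometimes report something else, mostly with a low value. They report only what shows in the picture. A call takes as long as a camera call. They do not tell look-alikes from the thing itself.
- viewer.boxes_of(picture, label): "extent" ([centre column, centre row, width, height] in pixels, round what is visible of it).
- viewer.spot_point(picture, label): "point" ([column, row] in pixels: a listed point, or the origin of a listed thing).
The state is a dict: "time": time; "q": joint angles; "joint_vel": joint speeds; "joint_torque": joint torques, N m; "tool_pos": TCP position; "tcp_rot": TCP orientation; "wrist_force": force on the tool from outside, world axes, zero at the start; "torque": the same for the moment, N m; "width": opening from 0.0 (shut) to 1.0 (fully open); "grip_force": force on a finger pad.
Only numpy, scipy, OpenCV 4.12 (cv2) and the standard library are available. Lean on these libraries where they do the work, as an engineer would, in place of code of your own. Each camera call takes 0.05 s, during which the arm holds its last target. There are 200 camera calls.

## Working session

There is one attempt and no reset: what is moved stays moved. The work goes in short steps, Python scripts to look and compute and a tool call to move; the robot and the scene stay as the last step left them, time stands still between calls to the robot, and variables do not carry over. Pictures are saved under pics/ and viewed, at most 12 in all, crops included, and the job is handed in when it is done.

Besides the shell and the picture viewer there is one more tool, called after "Request:" by a JSON object that holds its "fn" and its "kwargs", one argument or row to a line. step_arm: Moves the arm, as the interface text tells. Its arguments: {"type":"object","properties":{"series":{"type":"array"},"gripper":{"type":"number"},"newtons":{"type":"number"}},"required":["series"]}

```bash
mkdir -p pics; cat > h.py <<'E'
import numpy as np, cv2
from scipy.spatial.transform import Rotation as R
from workcell import monitor, viewer, job
def ground(p, uv, z=0.):
    K=np.array(p["intrinsics"]);T=np.array(p["T"])
    uv=np.atleast_2d(np.array(uv,float))
    d=np.c_[(uv[:,0]-K[0,2])/K[0,0],-(uv[:,1]-K[1,2])/K[1,1],-np.ones(len(uv))]@T[:3,:3].T
    o=T[:3,3]; return o+d*((z-o[2])/d[:,2])[:,None]
def proj(p,X):
    K=np.array(p["intrinsics"]);T=np.array(p["T"])
    c=(np.atleast_2d(X)-T[:3,3])@T[:3,:3]
    return np.c_[K[0,2]+K[0,0]*c[:,0]/-c[:,2],K[1,2]-K[1,1]*c[:,1]/-c[:,2]]
def save(p,name,box=None,s=1):
    im=p["image"][:,:,::-1]
    if box: im=im[box[1]:box[3],box[0]:box[2]]
    cv2.imwrite("pics/"+name,cv2.resize(im,None,fx=s,fy=s,interpolation=cv2.INTER_CUBIC))
E
python3 - <<'E'
from h import *
np.set_printoptions(precision=3,suppress=True)
ps={}
for n in("scene","side"):
    p=viewer.read_camera(n);ps[n]=p
    print(n,[k for k in p if k!='image'],np.array(p["T"])[:3,3],np.array(p["intrinsics"])[0])
    for l,z in (("bar",0),("bar_blue",.0125),("bar_yellow",.0125),("bay",0),("post",0),("blank",0),("vial",0)):
        for d in viewer.spot_point(p,l)[:4]: print(l,round(d["score"],2),np.round(d["point"],1),ground(p,d["point"],z)[0])
a=np.hstack([ps["scene"]["image"]]);save(ps["scene"],"s1.png",None,1.5);save(ps["side"],"d1.png",None,1.5)
print(monitor.read_state())
E
```

```text
scene ['intrinsics', 'T', 'shot'] [1.228 0.335 0.583] [362.936   0.    256.963]
bar 0.85 [303.5 171.8] [0.352 0.081 0.   ]
bar 0.84 [234.9 179.2] [ 0.476 -0.082  0.   ]
bar 0.68 [224.2 139.3] [ 0.28  -0.228  0.   ]
bar 0.35 [210.7 165.6] [ 0.444 -0.182  0.   ]
bar_blue 0.84 [307.8 179.1] [0.402 0.11  0.012]
bar_blue 0.75 [267.5 192.4] [0.509 0.034 0.012]
bar_blue 0.72 [182.3 133.4] [ 0.327 -0.364  0.012]
bar_blue 0.64 [399.8 231.6] [0.514 0.374 0.012]
bar_yellow 0.81 [211.2 166.7] [ 0.466 -0.166  0.012]
bar_yellow 0.75 [299.2 154.3] [0.282 0.041 0.012]
bar_yellow 0.56 [265.1 129.3] [ 0.173 -0.125  0.012]
bay 0.9 [214.6 213.4] [ 0.634 -0.056  0.   ]
post 0.49 [203.4 197.1] [ 0.588 -0.117  0.   ]
post 0.28 [161.9 252.5] [ 0.801 -0.091  0.   ]
blank 0.74 [251.  211.3] [0.586 0.023 0.   ]
blank 0.52 [216.9 216.1] [ 0.64  -0.045  0.   ]
vial 0.81 [282.2 239.3] [0.646 0.132 0.   ]
side ['intrinsics', 'T', 'shot'] [ 0.431 -0.766  0.588] [363.162   0.    255.602]
bar 0.92 [173.9 195. ] [0.334 0.065 0.   ]
bar 0.77 [136.6 279.1] [ 0.268 -0.226  0.   ]
bar 0.76 [230.4 222.2] [ 0.477 -0.071  0.
[... 182 characters left out ...]
.6] [0.282 0.025 0.012]
bay 0.59 [290.  212.9] [ 0.633 -0.055  0.   ]
post 0.62 [275.1 231.7] [ 0.581 -0.121  0.   ]
post 0.2 [226.1 248.3] [ 0.459 -0.161  0.   ]
blank 0.57 [263.6 196.5] [0.577 0.025 0.   ]
vial 0.5 [277.9 172.5] [0.64  0.141 0.   ]
{'time': 0.8, 'q': array([-0.037,  0.264,  1.604, -0.   ,  1.274, -0.037]), 'joint_vel': array([-0.001,  0.001,  0.001, -0.001,  0.   , -0.001]), 'joint_torque': array([ -0.   , -51.498, -36.77 ,  -0.   ,   0.   ,   0.   ]), 'tool_pos': array([ 0.675, -0.   ,  0.231]), 'tcp_rot': array([2.221, 2.221, 0.   ]), 'wrist_force': array([-0.096, -1.078, -0.82 ]), 'torque': array([-0.034,  0.013, -0.003]), 'grip_force': 0.0, 'width': 0.9983570272060247}
```

View pics/s1.png

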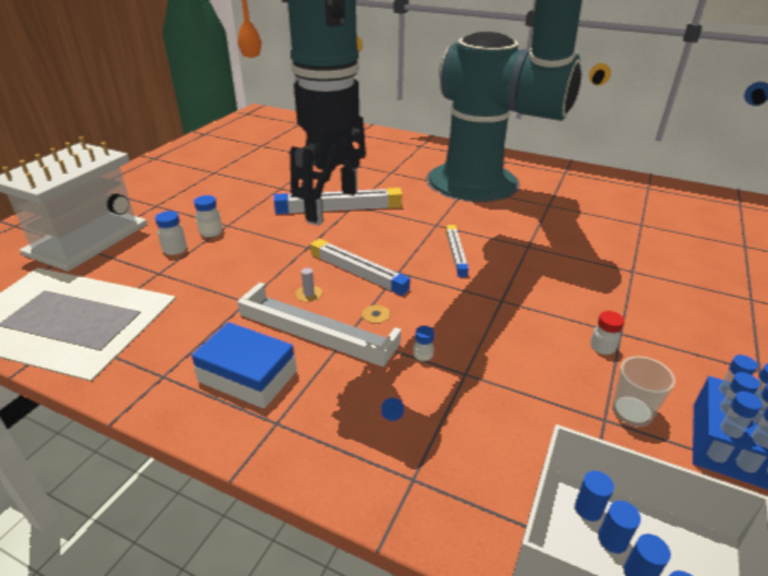

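View pics/d1.png

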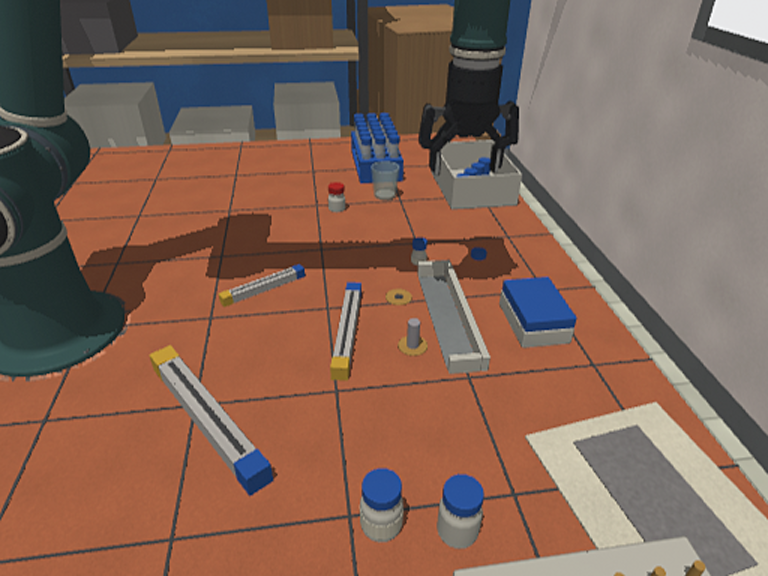

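Three bar-like things show in the scene picture (512 px coordinates): a large one at (224,139), about 0.28 m long, a middle one at (240,178), about 0.21 m, and a small one at (305,168), about 0.14 m. The middle one fits the 220 mm length. I'll enlarge it to confirm and to measure the bay.

```bash
python3 - <<'E'
from h import *
p=viewer.read_camera("scene");q=viewer.read_camera("side")
a=cv2.resize(p["image"][150:245,155:300,::-1],None,fx=5.5,fy=5.5,interpolation=cv2.INTER_CUBIC)[:,:800]
cv2.imwrite("pics/s2.png",a)
b=cv2.resize(q["image"][165:260,205:350,::-1],None,fx=5.5,fy=5.5,interpolation=cv2.INTER_CUBIC)[:,:800]
cv2.imwrite("pics/d2.png",b)
import pickle;pickle.dump((p,q),open("pq.pkl","wb"))
E
```

```text
(no output)
```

View pics/s2.png

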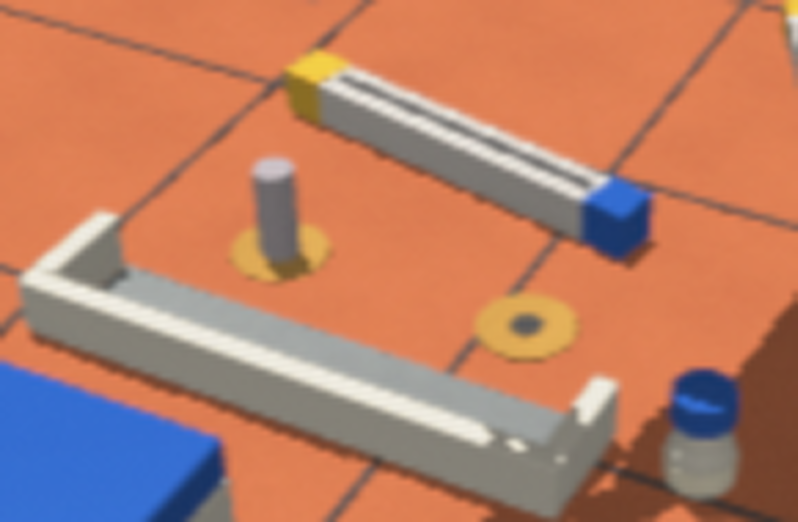

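View pics/d2.png

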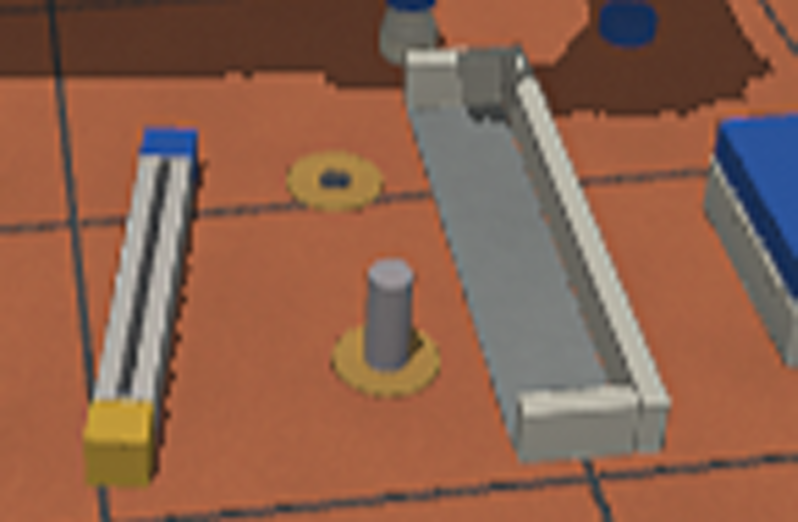

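The crops confirm the middle bar: yellow end at (318,80), blue end at (618,215) in the scene crop, straight in front of the bay. The post is at (285,255), on the right (−y), yellow side. I'll turn these corners into positions.

```bash
python3 - <<'E'
from h import *
import pickle
np.set_printoptions(precision=4,suppress=True)
p,q=pickle.load(open("pq.pkl","rb"))
def g(pic,xy,z):
    o=np.array([155,150]) if pic is p else np.array([205,165])
    return ground(pic,(np.array(xy)+.5)/5.5-.5+o,z)[0][:2]
for n,pic,xy,z in [
("R back outer top",p,(22,280),.03),("R back outer top",q,(668,405),.03),
("L back outer top",p,(558,462),.03),("L back outer top",q,(522,48),.03),
("L front top outer",p,(618,385),.03),("L front top outer",q,(407,52),.03),("L front inner bottom",q,(413,110),0),
("R front outer bot",q,(520,460),0),("R front outer top",q,(520,415),.03),("R front top outer",p,(100,212),.03),
("R back outer bot",q,(665,450),0),("R back outer bot",p,(35,335),0),
("post",p,(283,257),0),("post",q,(388,362),0),("posttop",p,(273,167),.05),("posttop",q,(390,273),.05),("blank",p,(526,325),0),("blank",q,(335,181),0),
("Y top far(-x)",p,(322,52),.025),("Y top nearbay? ",p,(286,72),.025),("Y top -x",q,(85,432),.025),("Y top +x",q,(153,435),.025),
("B top -x",p,(650,193),.025),("B top end",p,(620,220),.025),("B top -x",q,(145,129),.025),("B top +x",q,(197,130),.025),
("vial",p,(703,480),0)]:
    print(n,"scene" if pic is p else "side",g(pic,xy,z))
K=[p,q]
E
```

```text
R back outer top scene [ 0.6821 -0.1862]
R back outer top side [ 0.6826 -0.1908]
L back outer top scene [0.6846 0.0834]
L back outer top side [0.69   0.0819]
L front top outer scene [0.6301 0.0858]
L front top outer side [0.6298 0.0861]
L front inner bottom side [0.6324 0.0763]
R front outer bot side [ 0.6246 -0.1838]
R front outer top side [ 0.621  -0.1882]
R front top outer scene [ 0.6231 -0.1861]
R back outer bot side [ 0.6865 -0.1864]
R back outer bot scene [ 0.6834 -0.1833]
post scene [ 0.5821 -0.1127]
post side [ 0.5817 -0.116 ]
posttop scene [ 0.579 -0.116]
posttop side [ 0.5806 -0.1153]
blank scene [0.5774 0.0163]
blank side [0.5814 0.02  ]
Y top far(-x) scene [ 0.4433 -0.172 ]
Y top nearbay?  scene [ 0.4694 -0.1785]
Y top -x side [ 0.4456 -0.1686]
Y top +x side [ 0.4726 -0.1741]
B top -x scene [0.4867 0.0391]
B top end scene [0.5137 0.0351]
B top -x side [0.4895 0.0418]
B top +x side [0.5148 0.0376]
vial scene [0.6383 0.1298]
```

Request:
{"fn": "step_arm", "kwargs": {
  "series": [-0.207,-0.224,0.11,0.2,-0.207,-0.224,0.11,0.2,-0.207,-0.224,0.11,0.2,-0.207,-0.224,0.11,0.2,-0.207,-0.224,0.11,0.2,-0.207,-0.224,0.11,0.2,-0.207,-0.224,0.11,0.2,-0.207,-0.224,0.11,0.2],
  "gripper": 0
}}

```text
time: 1.9
tool_pos: [0.4528, -0.2068, 0.1224]
tcp_rot: [2.43, 1.988, 0.002]
wrist_force: [0.4, 0.8, -0.0]
width: 0.002
grip_force: 0.0
```

Request:
{"fn": "step_arm", "kwargs": {
  "series": [0,0,0.055,0,0,0,0.09,0,0,0,0.11,0,0,0,0.11,0]
}}

```text
time: 2.4
tool_pos: [0.4511, -0.2055, 0.0102]
tcp_rot: [-2.428, -1.989, 0.001]
wrist_force: [-0.3, -0.6, 0.6]
width: -0.001
grip_force: 0.0
```

```bash
cat >> h.py <<'E'
def wground(p,st,uv,z):
    H=np.array(p["hand_eye"]);K=np.array(p["intrinsics"]);uv=np.atleast_2d(np.array(uv,float))
    x=(uv[:,0]-K[0,2])/K[0,0];y=(uv[:,1]-K[1,2])/K[1,1];r=np.hypot(x,y)+1e-9
    d=np.c_[x/r*np.sin(r),-y/r*np.sin(r),-np.cos(r)]
    Rt=R.from_rotvec(st["tcp_rot"]).as_matrix();o=Rt@H[:3,3]+st["tool_pos"];d=d@(Rt@H[:3,:3]).T
    return o+d*((z-o[2])/d[:,2])[:,None]
def bar(save_as=None):
    "middle bar's ends in world, from both fixed cameras"
    out={}
    for n in("scene","side"):
        p=viewer.read_camera(n)
        for l in("bar_blue","bar_yellow"):
            for d in viewer.spot_point(p,l)[:5]:
                w=ground(p,d["point"],.0125)[0][:2]
                if d["score"]>.2 and w[0]>.42 and abs(w[1])<.28: print(n,l,round(d["score"],2),np.round(d["point"],0),np.round(w,3))
        out[n]=p
    if save_as: 
        a=np.hstack([cv2.resize(out["scene"]["image"][130:250,140:310],None,fx=2.35,fy=2.35,interpolation=cv2.INTER_CUBIC),cv2.resize(out["side"]["image"][140:260,190:360],None,fx=2.35,fy=2.35,interpolation=cv2.INTER_CUBIC)])
        cv2.imwrite("pics/"+save_as,a[:,:800,::-1])
    st=monitor.read_state();print(st["time"],np.round(st["tool_pos"],4),np.round(st["tcp_rot"],2),np.round(st["wrist_force"],1))
E
python3 -c "
from h import *
bar('a1.png')"
```

```text
scene bar_blue 0.92 [267. 189.] [0.497 0.026]
scene bar_blue 0.53 [208. 162.] [ 0.449 -0.187]
scene bar_yellow 0.58 [211. 162.] [ 0.445 -0.178]
2.7 [ 0.4524 -0.2074  0.0127] [2.43 1.99 0.  ] [ 0.1 -0.3 -1. ]
```

View pics/a1.png

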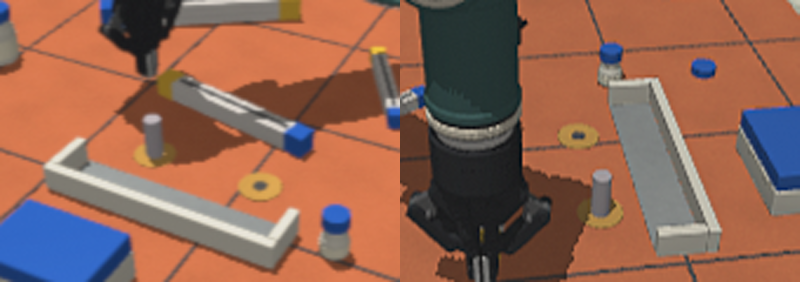

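The picture shows the closed fingertips at (150,70), just off the yellow end at (172,82), lined up with the bar. I'll push the bar left along its own axis.

Request:
{"fn": "step_arm", "kwargs": {
  "series": [0.009,0,0,0,0.018,0,0,0,0.027,0,0,0,0.036,0,0,0,0.045,0,0,0,0.054,0,0,0,0.063,0,0,0,0.073,0,0,0]
}}

```text
time: 3.7
tool_pos: [0.4655, -0.1349, 0.0113]
tcp_rot: [-2.432, -1.988, 0.0]
wrist_force: [-1.0, -2.0, 2.6]
width: -0.003
grip_force: 1.3
```

```bash
python3 -c "
from h import *
bar()"
```

```text
scene bar_blue 0.64 [284. 198.] [0.514 0.082]
scene bar_yellow 0.98 [224. 169.] [ 0.459 -0.125]
4.0 [ 0.4651 -0.1352  0.011 ] [-2.43 -1.99  0.  ] [-0.4 -0.   0.8]
```

Request:
{"fn": "step_arm", "kwargs": {
  "series": [-0.012,0,0,0,-0.016,-0.025,0,0,-0.012,-0.045,0,0,0.01,-0.045,0,0,0.031,-0.045,0,0,0.031,-0.045,0,0]
}}

```text
time: 4.75
tool_pos: [0.4275, -0.0961, 0.0113]
tcp_rot: [2.431, 1.99, -0.0]
wrist_force: [-0.6, -0.1, 0.4]
width: 0.003
grip_force: 0.0
```

Request:
{"fn": "step_arm", "kwargs": {
  "series": [0,0.009,0,0,0,0.018,0,0,-0.001,0.03,0,-0.09,-0.001,0.042,0,-0.18,0,0.053,0,-0.26,0,0.064,0,-0.35,0.001,0.077,0,-0.436,0.001,0.077,0,-0.436]
}}

```text
time: 5.75
tool_pos: [0.5048, -0.1114, 0.0114]
tcp_rot: [1.946, 2.465, 0.001]
wrist_force: [0.2, -0.4, -0.3]
width: 0.003
grip_force: 0.0
```

```bash
python3 -c "
from h import *
bar('a2.png')"
```

```text
scene bar_blue 0.93 [287. 193.] [0.489 0.082]
scene bar_blue 0.48 [212. 184.] [ 0.543 -0.118]
scene bar_yellow 0.65 [211. 182.] [ 0.534 -0.125]
side bar_yellow 0.39 [266. 194.] [0.581 0.019]
side bar_yellow 0.32 [356. 216.] [ 0.79  -0.105]
6.05 [ 0.5028 -0.1105  0.0112] [-1.95 -2.47  0.  ] [-0.6 -0.9  0.2]
```

View pics/a2.png

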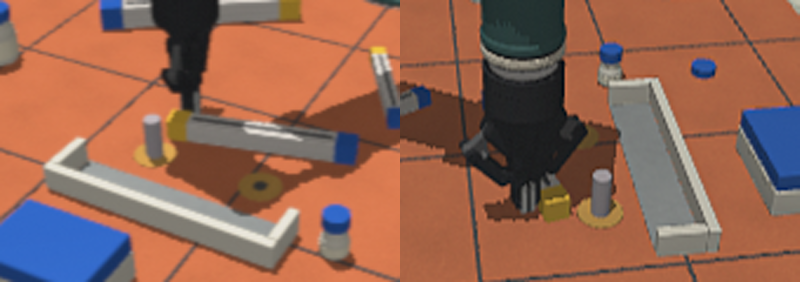

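The bar has turned to about 12° and its yellow end at (178,125) stands just in front of the post at (152,135). It needs roughly 22 mm more to the left before I turn it further, so I'll go round to the yellow end face.

Request:
{"fn": "step_arm", "kwargs": {
  "series": [0,-0.01,-0.003,0,-0.03,-0.01,-0.003,0,-0.049,-0.005,-0.003,0,-0.049,0.027,-0.003,0,-0.049,0.027,-0.003,0]
}}

```text
time: 6.68
tool_pos: [0.5435, -0.1525, 0.0151]
tcp_rot: [1.943, 2.465, 0.002]
wrist_force: [0.2, -0.6, -0.2]
width: 0.005
grip_force: 0.0
```

Request:
{"fn": "step_arm", "kwargs": {
  "series": [0.006,0,0,0,0.012,0,0,0,0.018,0,0,0,0.024,0,0,0,0.03,0,0,0,0.036,0,0,0,0.041,0,0,0,0.041,0,0,0]
}}

```text
time: 7.68
tool_pos: [0.5312, -0.1114, 0.0143]
tcp_rot: [-1.944, -2.467, -0.0]
wrist_force: [0.6, -0.9, -0.3]
width: 0.002
grip_force: 0.0
```

```bash
python3 -c "
from h import *
bar()"
```

```text
scene bar_blue 0.66 [297. 196.] [0.49  0.111]
scene bar_yellow 0.56 [221. 184.] [ 0.529 -0.097]
side bar_yellow 0.72 [254. 224.] [ 0.531 -0.099]
7.975 [ 0.5314 -0.112   0.0143] [-1.94 -2.47 -0.  ] [-0.9 -0.   0.2]
```

Request:
{"fn": "step_arm", "kwargs": {
  "series": [-0.01,0,0,0,-0.012,-0.025,0,0,-0.008,-0.042,0,0,0.015,-0.042,0,0,0.033,-0.042,0,0,0.033,-0.042,0,0]
}}

```text
time: 8.72
tool_pos: [0.4823, -0.0886, 0.0142]
tcp_rot: [-1.942, -2.469, 0.0]
wrist_force: [-0.1, -0.6, -0.3]
width: 0.003
grip_force: 0.0
```

Request:
{"fn": "step_arm", "kwargs": {
  "series": [0,0.009,0,0,-0.001,0.021,0,-0.06,-0.002,0.033,0,-0.15,-0.003,0.044,0,-0.23,-0.003,0.055,0,-0.31,-0.001,0.066,0,-0.4,0.003,0.08,0,-0.5,0.003,0.08,0,-0.5]
}}

```text
time: 9.72
tool_pos: [0.5619, -0.0682, 0.0146]
tcp_rot: [1.274, 2.87, 0.001]
wrist_force: [-0.7, -0.2, 0.0]
width: -0.001
grip_force: 0.0
```

```bash
python3 -c "
from h import *
bar('a3.png')"
```

```text
scene bar_blue 0.66 [299. 187.] [0.451 0.101]
scene bar_yellow 0.65 [219. 200.] [ 0.595 -0.066]
scene bar_yellow 0.48 [165. 251.] [ 0.805 -0.078]
side bar_blue 0.89 [215. 178.] [0.451 0.115]
side bar_yellow 0.58 [278. 212.] [ 0.599 -0.062]
10.025 [ 0.5594 -0.0682  0.0141] [-1.27 -2.87  0.  ] [ 0.1  0.9 -0. ]
```

View pics/a3.png

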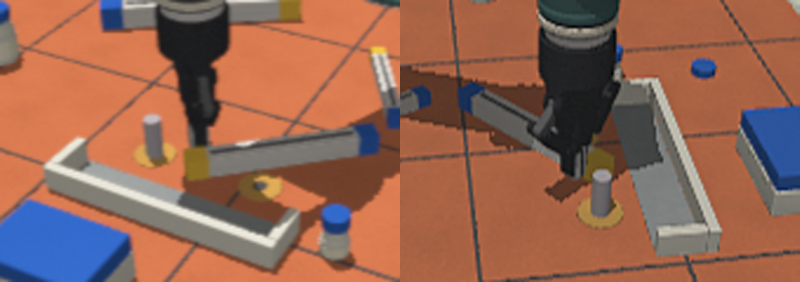

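The bar now lies at about 40°: yellow end at (.597,−.064), clear to the left of the post, and blue end at (.451,.108). I'll lift over to the blue end and push along the axis so that the yellow end goes in behind the post.

Request:
{"fn": "step_arm", "kwargs": {
  "series": [0,-0.012,-0.02,0,0,-0.012,-0.06,0,0.06,0.0,-0.065,0.03,0.12,0.02,-0.065,0.03,0.18,0.037,-0.065,0.03,0.225,0.037,-0.06,0.03,0.225,0.037,-0.03,0.03,0.225,0.037,0.002,0.03]
}}

```text
time: 11.02
tool_pos: [0.4364, 0.1243, 0.0124]
tcp_rot: [1.314, 2.851, 0.002]
wrist_force: [-0.9, 0.1, 0.4]
width: -0.002
grip_force: 0.0
```

```bash
python3 -c "
from h import *
bar('a4.png')"
```

```text
scene bar_blue 0.8 [296. 188.] [0.456 0.095]
scene bar_yellow 0.65 [217. 200.] [ 0.599 -0.069]
side bar_yellow 0.83 [278. 213.] [ 0.597 -0.068]
11.325 [0.4374 0.1236 0.0135] [1.32 2.85 0.  ] [ 0.6 -0.2 -0.5]
```

View pics/a4.png

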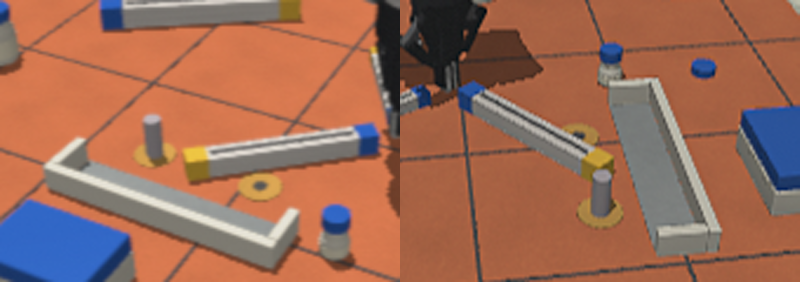

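Request:
{"fn": "step_arm", "kwargs": {
  "series": [-0.009,0,0,0,-0.018,0,0,0,-0.027,0,0,0,-0.036,0,0,0,-0.045,0,0,0,-0.054,0,0,0,-0.063,0,0,0,-0.07,0,0,0]
}}

```text
time: 12.32
tool_pos: [0.482, 0.0698, 0.0122]
tcp_rot: [-1.317, -2.852, 0.0]
wrist_force: [-1.6, 1.7, 2.0]
width: 0.001
grip_force: 1.3
```

```bash
python3 -c "
from h import *
bar()"
```

```text
scene bar_blue 0.69 [198. 205.] [ 0.637 -0.102]
scene bar_blue 0.67 [280. 192.] [0.493 0.063]
scene bar_yellow 0.6 [195. 205.] [ 0.641 -0.108]
scene bar_yellow 0.26 [164. 249.] [ 0.799 -0.085]
side bar_blue 0.89 [232. 185.] [0.494 0.075]
side bar_yellow 0.59 [296. 221.] [ 0.635 -0.103]
12.625 [0.4817 0.0702 0.0122] [ 1.32  2.85 -0.  ] [-0.5 -0.4  0.1]
```

Request:
{"fn": "step_arm", "kwargs": {
  "series": [0.012,0,0,0,0.014,-0.025,0,0,0.01,-0.044,0,0,-0.015,-0.044,0,0,-0.031,-0.042,0,0,-0.031,-0.042,0,0]
}}

```text
time: 13.38
tool_pos: [0.4712, 0.0188, 0.0127]
tcp_rot: [1.318, 2.85, 0.001]
wrist_force: [0.6, 0.2, 0.6]
width: 0.0
grip_force: 0.0
```

Request:
{"fn": "step_arm", "kwargs": {
  "series": [0,0.008,0,0,0,0.015,0,0,0.001,0.022,0,0.06,0.001,0.029,0,0.11,0.002,0.037,0,0.17,0.002,0.044,0,0.22,0.002,0.051,0,0.27,0.002,0.051,0,0.27]
}}

```text
time: 14.38
tool_pos: [0.5076, 0.055, 0.0122]
tcp_rot: [-1.686, -2.651, -0.0]
wrist_force: [0.4, -0.9, 0.7]
width: 0.002
grip_force: 0.0
```

```bash
python3 -c "
from h import *
bar('a5.png')"
```

```text
scene bar_blue 0.76 [283. 200.] [0.521 0.083]
scene bar_blue 0.7 [240. 204.] [ 0.586 -0.007]
scene bar_blue 0.64 [250. 210.] [0.595 0.025]
scene bar_yellow 0.55 [195. 202.] [ 0.628 -0.115]
side bar_blue 0.73 [240. 183.] [0.517 0.082]
side bar_yellow 0.97 [294. 225.] [ 0.627 -0.116]
14.675 [0.5072 0.0541 0.0123] [-1.69 -2.65  0.  ] [-0.4 -0.5  0.4]
```

View pics/a5.png

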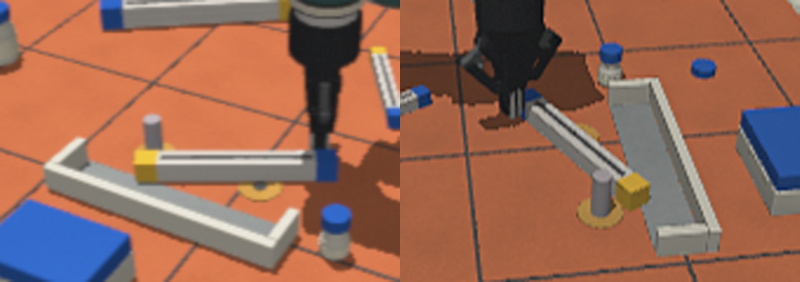

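Request:
{"fn": "step_arm", "kwargs": {
  "series": [0,-0.012,0,0,0.025,-0.014,0,0,0.05,-0.012,0,-0.03,0.05,0.006,0,-0.07,0.045,0.0205,0,-0.07,0.045,0.0205,0,-0.07]
}}

```text
time: 15.42
tool_pos: [0.5095, 0.1032, 0.0129]
tcp_rot: [1.595, 2.704, 0.002]
wrist_force: [0.3, -0.6, 0.1]
width: -0.003
grip_force: 0.0
```

Request:
{"fn": "step_arm", "kwargs": {
  "series": [-0.008,0,0,0,-0.016,0,0,0,-0.024,0,0,0,-0.032,0,0,0,-0.039,0,0,0,-0.046,0,0,0,-0.052,0,0,0,-0.057,0,0,0]
}}

```text
time: 16.42
tool_pos: [0.5347, 0.0533, 0.0123]
tcp_rot: [-1.595, -2.707, 0.0]
wrist_force: [-0.6, 2.1, 0.1]
width: 0.001
grip_force: 0.7
```

```bash
python3 -c "
from h import *
bar()"
```

```text
scene bar_blue 0.74 [267. 200.] [0.54  0.046]
scene bar_yellow 0.96 [180. 205.] [ 0.655 -0.142]
side bar_blue 0.6 [248. 189.] [0.538 0.047]
side bar_yellow 0.74 [307. 235.] [ 0.65  -0.156]
16.725 [0.5348 0.0537 0.0125] [1.59 2.71 0.  ] [ 0.2 -0.5  0.7]
```

Request:
{"fn": "step_arm", "kwargs": {
  "series": [0.012,0,0,0,0.014,-0.025,0,0,0.01,-0.044,0,0,-0.015,-0.044,0,0,-0.031,-0.042,0,0,-0.031,-0.042,0,0]
}}

```text
time: 17.48
tool_pos: [0.514, 0.0054, 0.0127]
tcp_rot: [1.597, 2.704, 0.001]
wrist_force: [-0.2, 0.3, -0.1]
width: 0.002
grip_force: 0.0
```

Request:
{"fn": "step_arm", "kwargs": {
  "series": [0,0.012,0,0,0.001,0.022,0,0.07,0.002,0.036,0,0.16,0.003,0.05,0,0.26,0.001,0.061,0,0.34,-0.001,0.071,0,0.42,-0.003,0.082,0,0.49,-0.003,0.082,0,0.49]
}}

```text
time: 18.48
tool_pos: [0.5869, 0.0445, 0.0122]
tcp_rot: [2.201, 2.241, 0.001]
wrist_force: [0.0, -0.0, -0.6]
width: -0.006
grip_force: 0.0
```

```bash
python3 -c "
from h import *
bar('a6.png')"
```

```text
scene bar_blue 0.68 [264. 217.] [0.607 0.067]
scene bar_yellow 0.59 [184. 198.] [ 0.627 -0.15 ]
side bar_blue 0.89 [272. 183.] [0.608 0.07 ]
side bar_yellow 0.6 [297. 236.] [ 0.625 -0.156]
18.775 [0.5856 0.0434 0.0122] [-2.2  -2.24  0.  ] [ 0.  -0.1 -0.5]
```

View pics/a6.png

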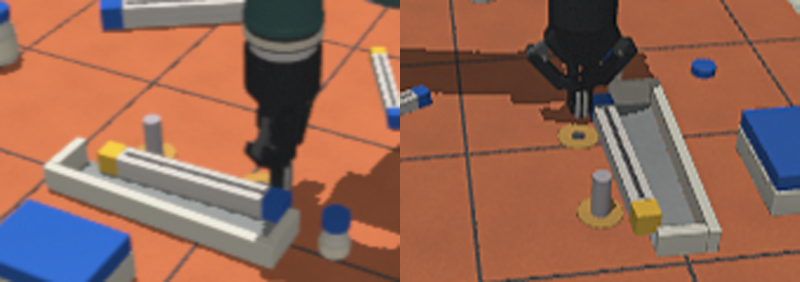

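The bar is now behind the post at about 5°, with its yellow end at (112,158) inside the mouth. The blue end at (275,203) is close to the left wall tip at (290,213), so I'll nudge the bar about 8 mm to the right first.

Request:
{"fn": "step_arm", "kwargs": {
  "series": [0,-0.014,-0.003,0,0.025,-0.015,-0.003,0,0.05,-0.012,-0.003,0,0.05,0.015,-0.003,0,0.044,0.017,-0.003,0,0.038,0.017,-0.003,0,0.032,0.017,-0.003,0,0.025,0.017,-0.003,0]
}}

```text
time: 19.77
tool_pos: [0.6016, 0.068, 0.015]
tcp_rot: [-2.204, -2.238, 0.001]
wrist_force: [1.1, 1.1, -0.1]
width: 0.0
grip_force: 0.6
```

```bash
python3 -c "
from h import *
bar()"
```

```text
scene bar_blue 0.71 [258. 215.] [0.606 0.052]
scene bar_yellow 0.58 [181. 198.] [ 0.629 -0.158]
side bar_blue 0.86 [273. 183.] [0.611 0.071]
side bar_yellow 0.96 [298. 236.] [ 0.629 -0.156]
20.075 [0.6026 0.0685 0.0154] [2.2  2.24 0.  ] [-0.7  0.2  0.3]
```

Request:
{"fn": "step_arm", "kwargs": {
  "series": [0.01,0,0,0,0.012,-0.025,0,0,0.01,-0.045,0,0.03,-0.03,-0.047,0,0.03,-0.08,-0.045,0,0.03,-0.118,-0.035,0,0.03,-0.118,-0.028,0,0.03,-0.118,-0.02,0,0.03]
}}

```text
time: 21.08
tool_pos: [0.5848, -0.049, 0.0152]
tcp_rot: [-2.237, -2.205, -0.0]
wrist_force: [-0.4, -0.1, -0.1]
width: 0.001
grip_force: 0.0
```

Request:
{"fn": "step_arm", "kwargs": {
  "series": [0,0.007,0,0,0,0.014,0,0,0,0.021,0,0,0,0.028,0,0,0,0.035,0,0,0,0.042,0,0,0,0.048,0,0,0,0.05,0,0]
}}

```text
time: 22.08
tool_pos: [0.635, -0.0505, 0.0153]
tcp_rot: [2.237, 2.206, 0.0]
wrist_force: [-1.3, -0.3, 0.3]
width: 0.002
grip_force: 0.9
```

```bash
python3 -c "
from h import *
bar('a7.png')"
```

```text
scene bar_blue 0.66 [246. 227.] [0.659 0.045]
scene bar_yellow 0.58 [169. 203.] [ 0.661 -0.173]
side bar_yellow 0.91 [312. 238.] [ 0.659 -0.168]
side bar_yellow 0.65 [317. 170.] [0.753 0.118]
22.375 [ 0.6348 -0.0505  0.0155] [2.24 2.21 0.  ] [0.3 0.3 0.5]
```

View pics/a7.png

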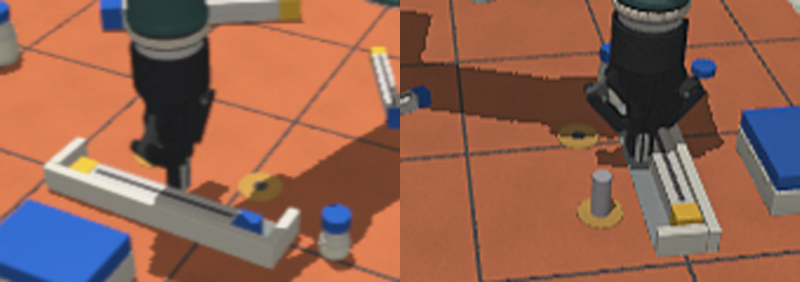

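Request:
{"fn": "step_arm", "kwargs": {
  "series": [0,0.001,0,0,0,0.002,0,0,0,0.003,0,0,0,0.003,0,0]
}}

```text
time: 22.88
tool_pos: [0.6373, -0.0503, 0.0153]
tcp_rot: [-2.237, -2.205, 0.0]
wrist_force: [-3.1, 0.7, 3.3]
width: 0.001
grip_force: 2.1
```

Request:
{"fn": "step_arm", "kwargs": {
  "series": [0,0.001,0,0,0,0.001,0,0]
}}

```text
time: 23.12
tool_pos: [0.6375, -0.0503, 0.0152]
tcp_rot: [-2.236, -2.205, 0.002]
wrist_force: [-6.0, 0.1, 5.4]
width: 0.0
grip_force: 3.7
```

Request:
{"fn": "step_arm", "kwargs": {
  "series": [0,0.001,0,0,0,0.001,0,0]
}}

```text
time: 23.38
tool_pos: [0.6376, -0.0503, 0.0152]
tcp_rot: [-2.235, -2.204, 0.004]
wrist_force: [-7.5, 0.5, 6.9]
width: 0.001
grip_force: 5.2
```

Request:
{"fn": "step_arm", "kwargs": {
  "series": [0,-0.006,0,0,0,-0.012,0,0,-0.04,-0.012,0,0,-0.085,-0.012,0,0,-0.085,-0.008,0,0,-0.085,-0.004,0,0,-0.085,-0.002,0,0,-0.085,0,0,0]
}}

```text
time: 24.38
tool_pos: [0.6356, -0.1349, 0.015]
tcp_rot: [-2.232, -2.205, 0.007]
wrist_force: [-10.7, -3.3, 7.8]
width: 0.001
grip_force: 6.7
```

Request:
{"fn": "step_arm", "kwargs": {
  "series": [0,-0.006,0,0,0,-0.012,0,0,0.06,-0.012,0,0,0.12,-0.012,0,0,0.165,-0.01,0,0,0.165,-0.006,0,0,0.165,-0.003,0,0,0.165,0,0,0]
}}

```text
time: 25.38
tool_pos: [0.6393, 0.029, 0.015]
tcp_rot: [-2.236, -2.202, 0.003]
wrist_force: [-7.6, 2.3, 7.0]
width: -0.002
grip_force: 4.9
```

Request:
{"fn": "step_arm", "kwargs": {
  "series": [0,0.001,0,0,0,0.001,0,0]
}}

```text
time: 25.62
tool_pos: [0.6392, 0.029, 0.0151]
tcp_rot: [-2.236, -2.2, 0.004]
wrist_force: [-7.9, 3.8, 6.0]
width: -0.002
grip_force: 4.4
```

Contact positions at the three points along the bar fall on one line with the bay's yaw, at about 8–10 N each. I'll back off, lift and check.

Request:
{"fn": "step_arm", "kwargs": {
  "series": [0,-0.01,0,0,0,-0.025,-0.005,0,0,-0.03,-0.05,0,0,-0.04,-0.1,0,0,-0.09,-0.15,0,0,-0.15,-0.18,0,0,-0.18,-0.18,0,0,-0.18,-0.18,0]
}}

```text
time: 26.62
tool_pos: [0.459, 0.0316, 0.196]
tcp_rot: [2.237, 2.204, 0.002]
wrist_force: [2.0, -0.1, 0.8]
width: 0.003
grip_force: 0.0
```

```bash
python3 -c "
from h import *
bar('a8.png')
p=viewer.read_camera('scene')
for l in('vial','sample1','redcap','beaker','cap','tipbox'):
    print(l,[(round(d['score'],2),np.round(ground(p,d['point'])[0][:2],3)) for d in viewer.spot_point(p,l)[:2]])"
```

```text
scene bar_blue 0.71 [246. 229.] [0.664 0.048]
scene bar_yellow 0.87 [172. 204.] [ 0.66  -0.164]
side bar_blue 0.62 [293. 182.] [0.669 0.064]
side bar_yellow 0.57 [315. 237.] [ 0.666 -0.164]
side bar_yellow 0.43 [292. 184.] [0.664 0.057]
26.925 [0.4622 0.0319 0.1949] [-2.24 -2.21  0.  ] [ 0.5 -0.2 -0.4]
vial [(0.61, array([0.642, 0.137]))]
sample1 [(0.82, array([ 0.582, -0.42 ])), (0.65, array([ 0.494, -0.406]))]
redcap [(0.62, array([0.511, 0.377])), (0.56, array([0.639, 0.13 ]))]
beaker [(0.84, array([0.621, 0.435]))]
cap [(0.63, array([0.759, 0.137]))]
tipbox [(0.56, array([ 0.795, -0.085]))]
```

View pics/a8.png

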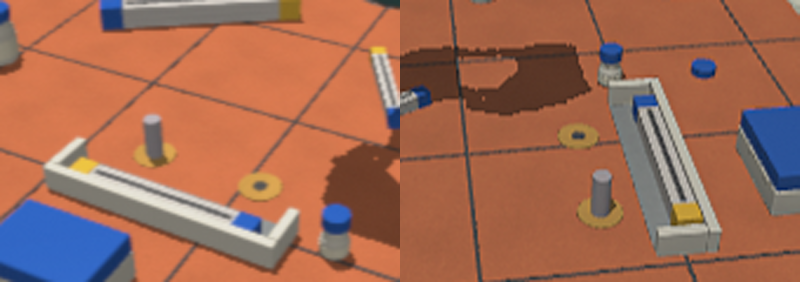

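The pictures show the bar lying along the back wall, from yellow (685,212) to blue (645,102) in the side view. The vial, cap and tip box stand where they were. I'm handing the job in.

```bash
python3 -c "
from h import *
print(job.finish_job())"
```

```text
the job is handed in; nothing more can be done
None
```

The bar lies flush along the bay's back wall. It stayed on the bench throughout, the last pictures show nothing else moved, and the job was handed in at about 27 s of the 72 s allowed.

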